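Tuck the cover strip under the drainer's lip and hold it down

ROBOT

A 7-joint arm with a two-finger parallel gripper is mounted at the origin on a cart in front of the work surface, level with it; the furniture and walls round the work are solid. World frame = base frame: x ahead of the robot, y to its left, z up, the work surface at z = 0. Lengths are in m, angles in degrees, forces in N, time in s.
With the tool pointing down it reaches from about 0.4 to 0.9 m from the base axis. Payload 5.5 kg.
Tool frame: the origin (TCP) lies at the very end of the fingers, on their centre line; the grasp point (between the pads) lies 19 mm behind it; z points along the fingers, y is the line along which they close (so a half turn about z gives the same grasp; the last joint's range is limited). The gripper opens to 92 mm and grips with 3 to 60 N. Pads are 19 mm wide; open, the fingers measure 130 mm over their backs; the gripper's body (75 mm by 190 mm) begins 47 mm behind the grasp point.
Start: joints at [-49.091, 28.699, -24.465, 88.831, 12.651, 65.22, -12.049], TCP at [0.283, 0.585, 0.227] pointing down, gripper open.
Joint ranges: [-164.97, 164.97], [-17.58, 116.51], [-87.97, 89.64], [11.32, 138.91], [-80.73, 260.73], [10.89, 115.49], [-147.41, 147.41]. Speed limits (degrees/s): [147.25, 147.25, 180, 180, 180, 180, 180].

INTERFACE

Orientations are given as [roll, pitch, yaw] about the fixed x, y, z axes, in that order (R = Rz(yaw) Ry(pitch) Rx(roll)).
In Python, from rig import r gives the robot as it stands.
- The arm moves only by the tool play_rows, never from a script. Its arguments are lists of equal length, an entry for each row: "slide": the shift along the tool's x, y, z in normalised numbers (1 is 75 cm), a list of three; "twist": the turn, a rotation vector about the tool's x, y, z in a scale on which 1.0 is 360 degrees, a list of three; "grip": the finger opening in mm, from 0 to 91.8. In form: {"slide": [[tx, ty, tz], ...], "twist": [[ax, ay, az], ...], "grip": [grip, ...]}. A call has 1 to 10 rows; each row is the pose to reach, as a shift and turn from the pose commanded when the call began, along the tool's axes at that moment; what a row does not reach only later rows make up. A row lasts 1/10 s, in which the tool goes at most 50 mm and 8.59 degrees, less where a joint would pass 70% of its speed; a pose out of reach is approached as far as the arm can. A shift or turn number past 1, either way, is cut back to 1. A call with a gripper value outside its range is refused whole. The fingers move at their own pace and stop on an object; the grip force is fixed at half the most. Time passes only in rows, so rows that repeat a pose let the fingers close. It gives the time, the measured TCP pose, the force, the opening and the grip force at its end, in the units of the state.
- r.sense(): the state, without advancing time (a new reading comes with each control period).
- r.grab_frame(name): name is "scene" or "top" or "wrist"; returns (picture, depth): 384x512x3 uint8, red, green, blue; 384x512 float32, m along the optical axis (not along the pixel's ray), 0 where there is no reading.
- r.camera_info(name): a dict with "vfov" (degrees; the focal length in pixels is half the picture's height over the tangent of half this angle, whatever the lens; pixels are square), "cx", "cy" (the principal point, pixels), "R" (3x3) and "t" (3): a world point X has camera coordinates R X + t. Camera axes: x right, y down, z forward; pixel columns grow to the right and rows downward; lengths in m; the calibration is good to about 2 mm. The wrist camera is an equidistant fisheye: a pixel r from the principal point sees the ray r / f radians off the axis. A picture is of the moment at which its call begins: read the wrist's pose just before it. camera_info takes no time and is no camera call; for the wrist camera it gives the pose at the moment of the call.
- r.sign_off(): hands the job in; it is judged then, once.
Trained networks look in the newest picture that a camera, given by its name, has taken for a name from the list of things; names that differ only in an ending like _2 or _b are one class to them, and where a whole thing is asked for, a point or a joint stands for the part that bears it (a point fixed in the world has none). Each returns a list of dicts, best first, with "score" (0 to 1); they miss things now and then, are a little off and sometimes report something else, mostly with a low value. They report only what shows in the picture. A call takes as long as a camera call.
- r.look_for(camera, thing): "bbox" ([centre column, centre row, width, height] in pixels, round what is visible of it).
The state is a dict: "t": time; "joint_pos": joint angles; "qd": joint speeds; "joint_torque": joint torques, N m; "tool_pos": TCP position; "tool_rot": TCP orientation; "contact_force": force on the tool from outside, world axes, zero at the start; "ft_torque": the same for the moment, N m; "width": finger opening in m; "gripper_force": force on a finger pad.
Only numpy, scipy, OpenCV 4.12 (cv2) and the standard library are available. Lean on these libraries where they do the work, as an engineer would, in place of code of your own. Each camera call takes 0.05 s, during which the arm holds its last target. There are 200 camera calls.

TASK

The draining tray's steel plate has sprung up at the back, so water would run in behind it. Before you touch the loose cover strip, press the plate down until it lies level in the tray. Then pick up the grey strip by its black fin, slide its thin edge well under the teal spring lip along its whole length, centred on the lip and without lifting the lip, so that it covers the joint behind the plate, and press it flat on the plate. Finish while still gripping the fin and pressing the strip down; leave the things standing around alone.

Things in the scene. Friction and masses are not known exactly. Their poses are not given: they have to be found in the camera images.
- drainer: White draining tray, 185 x 230 mm, that does not move. Origin under its centre on the worktop; x towards its splash wall at the back (face at x = 77 mm, 51 mm high), y left along the wall, z up. The seat is the steel plate, 22 mm above the worktop when level; the white sill behind it, under the lip, is 1.5 mm lower; the joint between them is at x = 32 mm..
- lip_edge (a point): Middle of the lip's front edge, projected down on the seat (drainer x = 36.5 mm, y = 0, z = 22 mm); axes as the drainer's, fixed to it. The teal lip's flat underside, from 5 mm behind this edge back to the wall, is 7 mm above the seat; the front edge itself is turned up about 4 mm more as a lead-in, its top 14 mm above the seat.
- drain_plate: Slotted steel plate, 115 (x) x 210 (y) x 4 mm. Origin: middle of its front edge, top face, where it is hooked into the tray; x to its rear edge. It starts tilted up about the front edge by 0.08 to 0.14 rad (rear edge 9 to 16 mm too high), stays where it is left, and goes down under about 4 to 5 N on the rear edge to a hard stop when level.
- plate_rear (a point): The middle of the plate's rear edge, on its top face. Level at 22 mm above the worktop. The 45 mm in front of it are plain and free to press on; the lip's edge is about 4 mm behind it.
- lip (a joint): Angle of the teal spring lip (204 mm long flap between 40 mm high cheeks, above the sill, hinged along y at drainer x = 74.5 mm), rad: 0 at rest, grows as its front edge is lifted (0.1 rad is about 4 mm there; about 3 N starts to lift it).
- cover_strip: Loose strip, about 120 g: a grey foot 64 (x) x 160 (y) x 4 mm, lying flat, with a black upright fin along y, 10 mm thick, 150 mm long, centred at x = -16 mm, top 32 mm above the underside. Origin: centre of the underside. The thin edge to tuck in is the one far from the fin (x = +32 mm); it should go in about 20 mm past the lip's front edge.
- strip_edge_l (a point): Corner of the strip's thin edge, at strip x = 32, y = +80 mm, on the underside.
- strip_edge_r (a point): Corner of the strip's thin edge, at strip x = 32, y = -80 mm, on the underside.
- strip_fin (a point): Where to grip the fin: its middle, strip x = -16 mm, 22 mm above the underside; axes as the strip's. Grip from above, across the strip's x.
- mug_b: Green and white mug, about 101 mm high, standing near; leave it alone. Origin under its centre.
- salt_jar: Glass salt jar with a dark cap, 45 mm wide and 105 mm high, behind and left of the tray; leave it alone. Origin under its centre.
- tin: Food tin, 75 mm wide and 58 mm high, to the right of the tray; leave it alone. Origin under its centre.

How it is judged:
By the outcome, as a careful person would: the job done as asked, in the order asked, and still so for the second after the job is handed in, while the arm keeps its last pose, push and grip.
It also fails if it takes over 48 s, if anything falls off the work surface, if the arm or the gripper's body presses on something with over 40 N, if the wrist force passes 120 N, or if a joint passes its speed limit or range.

## Working session

There is one attempt and no reset: what is moved stays moved. The work goes in short steps, Python scripts to look and compute and a tool call to move; the robot and the scene stay as the last step left them, time stands still between calls to the robot, and variables do not carry over. Pictures are saved under pics/ and viewed, at most 10 in all, crops included, and the job is handed in when it is done.

Besides the shell and the picture viewer there is one more tool, called after "Call:" as a command line: name --argument value ..., lists and objects as JSON in quotes. play_rows: Moves the arm, as the interface text tells. Its arguments: {"type":"object","properties":{"slide":{"type":"array"},"twist":{"type":"array"},"grip":{"type":"array"}},"required":["slide","twist","grip"]}

```bash
ls; mkdir -p pics; cat > h.py <<'E'
import numpy as np, cv2
from rig import r
def cap(name):
    ci=r.camera_info(name); im,d=r.grab_frame(name); return im,d,ci
def foc(ci): return 192/np.tan(np.radians(ci["vfov"])/2)
def cloud(d,ci,fish=False):
    f=foc(ci); v,u=np.mgrid[:d.shape[0],:d.shape[1]]
    x=(u-ci["cx"])/f; y=(v-ci["cy"])/f
    if fish:
        th=np.hypot(x,y); s=np.tan(th)/np.maximum(th,1e-9); x=x*s; y=y*s
    P=np.dstack([x*d,y*d,d]); R=np.array(ci["R"]); t=np.array(ci["t"])
    W=(P-t)@R; W[d==0]=np.nan
    return W
E
python3 - <<'E'
from h import *
out=[]
for n in ("scene","top"):
    im,d,ci=cap(n); np.savez(f"{n}0.npz",im=im,d=d,**{k:np.array(v) for k,v in ci.items()})
    cv2.imwrite(f"pics/{n}0.png",im[:,:,::-1])
    W=cloud(d,ci)
    print(n,ci["vfov"],np.round(-np.array(ci["R"]).T@ci["t"],3),(d>0).mean())
    for k in ("drainer","drain_plate","cover_strip","lip","mug_b","salt_jar","tin","strip_fin"):
        L=r.look_for(n,k)[:2]
        for l in L:
            u,v=[int(round(a)) for a in l["bbox"][:2]]
            print(k,round(l["score"],2),np.round(l["bbox"]),np.round(W[min(v,383),min(u,511)],3))
print(r.sense())
E
```

```text
pics
scene 47.85999480334245 [0.656 0.63  1.145] 0.776336669921875
drainer 0.69 [285. 173.  71.  73.] [ 0.5   -0.089  0.027]
drain_plate 0.61 [292. 169.  53.  61.] [ 0.476 -0.106  0.022]
cover_strip 0.64 [296. 262.  57.  44.] [0.501 0.194 0.006]
lip 0.9 [267. 172.  29.  58.] [ 0.555 -0.094  0.034]
lip 0.3 [301. 113.  24.  28.] [ 0.424 -0.3    0.056]
salt_jar 0.56 [237. 276.   7.  26.] [0.667 0.255 0.101]
tin 0.79 [304. 113.  25.  26.] [ 0.414 -0.299  0.056]
strip_fin 0.93 [294. 262.  59.  48.] [0.506 0.192 0.003]
top 46.04080027276335 [ 0.318 -0.019  1.374] 0.9958597819010416
drainer 0.78 [274. 223.  85.  74.] [ 0.508 -0.112  0.026]
drainer 0.45 [275. 232.  74.  47.] [ 0.48  -0.115  0.026]
drain_plate 0.95 [276. 232.  71.  45.] [ 0.48  -0.118  0.028]
cover_strip 0.79 [178. 227.  33.  58.] [0.501 0.179 0.007]
lip 0.97 [273. 205.  63.  20.] [ 0.562 -0.11   0.032]
mug_b 0.87 [172. 136.  40.  36.] [0.79  0.202 0.011]
mug_b 0.42 [277. 233.  77.  44.] [ 0.477 -0.121  0.024]
salt_jar 0.71 [159. 168.  17.  22.] [0.661 0.223 0.103]
tin 0.74 [348. 252.  30.  23.] [ 0.416 -0.324  0.055]
strip_fin 0.91 [178. 226.  35.  60.] [ 0.505  0.18  -0.   ]
{'t': 0.9, 'joint_pos': array([-49.0917821 ,  28.69856601, -24.46784945,  88.83127071,
        12.65146039,  65.22050042, -12.04974699]), 'qd': array([ 0.01382435, -0.02578507, -0.0852301 ,  0.01096996, -0.04179541,
       -0.00707866, -0.04890796]), 'joint_torque': array([-9.40577447e-04, -5.66421390e+01, -5.81043765e+00, -2.79510927e+01,
       -6.65452634e-02,  2.06301094e-02,  2.08263350e-05]), 'tool_pos': array([0.2831306 , 0.5850947 , 0.22674311]), 'tool_rot': array([ 1.79998385e+02, -2.37411621e-03,  1.54175699e+02]), 'contact_force': array([ 0.03924191,  0.04931314, -1.1266926 ]), 'ft_torque': array([ 0.00562861,  0.02835447, -0.00848219]), 'gripper_force': 0.0, 'width': 0.09181659721342808}
```

```bash
python3 - <<'E'
import numpy as np,cv2
a=np.load("top0.npz")["im"][100:290,130:390,::-1]; b=np.load("scene0.npz")["im"][90:300,200:360,::-1]
cv2.imwrite("pics/t0c.png",cv2.resize(a,None,fx=3,fy=3,interpolation=2)); cv2.imwrite("pics/s0c.png",cv2.resize(b,None,fx=2.8,fy=2.8,interpolation=2))
E
```

```text
(no output)
```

View pics/t0c.png

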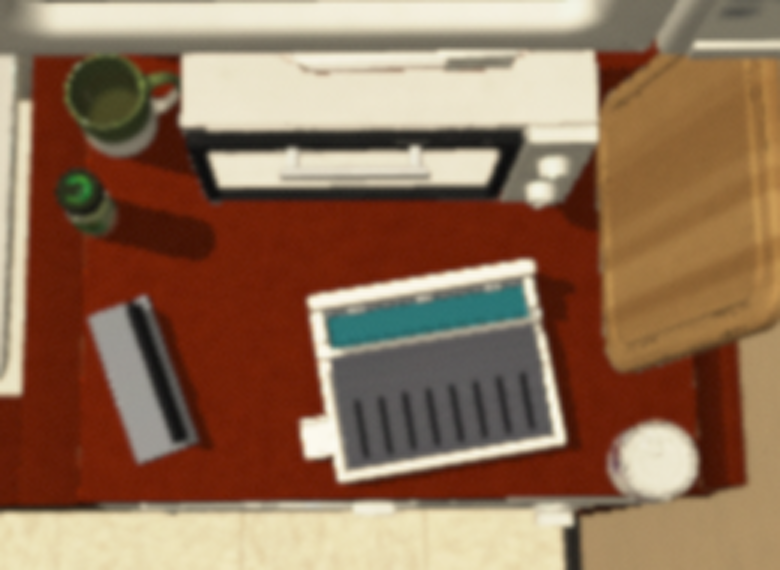

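View pics/s0c.png

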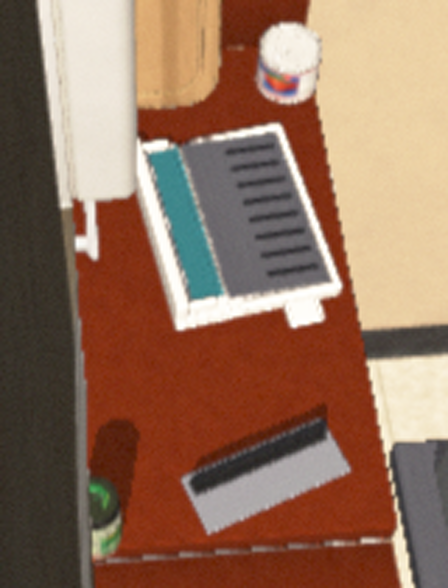

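The strip lies left with its thin edge facing left; the fin is at crop (155,375). The tray has its lip at (430,318) and is yawed about 9°. The tin is at the right, and the mug and jar at the upper left.

```bash
cat >> h.py <<'E'
def rect(P):
    (c,s,a)=cv2.minAreaRect((P[:,:2]*1000).astype(np.float32)); return np.round(c,1),np.round(s,1),round(a,2)
def masks(im):
    h=cv2.cvtColor(im,cv2.COLOR_RGB2HSV).astype(int); H,S,V=h[...,0],h[...,1],h[...,2]
    return {"teal":(H>80)&(H<100)&(S>100)&(V>50),"grey":(S<60)&(V>100)&(V<185),"dark":(S<70)&(V<60),"plate":(S<60)&(V>60)&(V<120)}
def big(m):
    n,l,st,_=cv2.connectedComponentsWithStats(m.astype(np.uint8)); i=1+np.argmax(st[1:,4]); return l==i
E
python3 - <<'E'
from h import *
for n in ("scene","top"):
    z=np.load(n+"0.npz"); W=cloud(z["d"],z); M=masks(z["im"])
    X,Y,Z=W[...,0],W[...,1],W[...,2]
    near=(X>.36)&(X<.64)&(Y>.08)&(Y<.29); dr=(X>.36)&(X<.66)&(Y>-.26)&(Y<.03)
    for k,reg in (("teal",dr),("plate",dr),("grey",near),("dark",near)):
        m=big(M[k]&reg); P=W[m]; print(n,k,m.sum(),*rect(P),"z",np.round(np.percentile(P[:,2],[5,50,95])*1000,1))
    m=big((Z>.012)&dr); P=W[m]; print(n,"drainer>12mm",m.sum(),*rect(P),np.round(np.percentile(P[:,2],[50,99])*1000))
    m=big((Z>.04)&dr); P=W[m]; print(n,"wall>40",m.sum(),*rect(P),np.round(np.percentile(P[:,2],[50,99])*1000))
    m=(np.abs(Z)<.02)&(X>.4)&(X<.6)&(Y>.03)&(Y<.1); print("table",np.nanmedian(Z[m]))
    m=big((Z>.02)&near); P=W[m]; print("fin h",m.sum(),*rect(P))
E
```

```text
scene teal 524 [ 559.1 -107.5] [ 32.  195.5] 9.32 z [27.8 31.5 35.2]
scene plate 1789 [ 482.4 -130.4] [112.2 228.9] 8.81 z [20.6 26.4 31.7]
scene grey 811 [502.8 182.9] [161.5  66.1] 19.26 z [0.1 3.5 7.2]
scene dark 275 [511.8 166.7] [144.5  19.9] 19.7 z [ 8.2 26.2 33.8]
scene drainer>12mm 3736 [503.6 -99.8] [185.8 260.7] 9.24 [27. 52.]
scene wall>40 301 [588.5 -96.9] [ 18.4 224.9] 8.33 [49. 54.]
table -0.0004463350979993421
fin h 1127 [634.9 220.7] [24.2  8.9] 85.74
top teal 613 [ 561.  -107.6] [ 30.4 197.3] 9.09 z [27.6 31.9 36.5]
top plate 3344 [641.2 -91.6] [ 23.  242.6] 0.15 z [585.9 809.3 834.8]
top grey 4291 [634.9 153.9] [ 10.2 147.4] 0.14 z [588.6 769.2 844.3]
top dark 220 [509.3 164.8] [144.7  12.5] 19.91 z [ 3.9 29.3 35.8]
top drainer>12mm 20086 [ 642.3 -115. ] [290.   35.8] 89.89 [762. 853.]
top wall>40 20086 [ 642.3 -115. ] [290.   35.8] 89.89 [762. 853.]
table -3.576406843787085e-05
fin h 5485 [634.9 154.4] [ 10.2 148.7] 0.09
```

The manual's scale: shifts go in shares of 75 cm and turns go in shares of 360 degrees. Converting my numbers, -428 mm is -0.5707, -376 mm is -0.5013, -35 degrees is -0.0972.

Call:
play_rows --slide '[[-0.5707,-0.5013,-0.0973],[-0.5707,-0.5013,-0.0973],[-0.5707,-0.5013,-0.0973],[-0.5707,-0.5013,-0.0973],[-0.5707,-0.5013,-0.0973],[-0.5707,-0.5013,-0.0973],[-0.5707,-0.5013,-0.0973],[-0.5707,-0.5013,-0.0973],[-0.5707,-0.5013,-0.0973],[-0.5707,-0.5013,-0.0973]]' --twist '[[0,0,-0.0972],[0,0,-0.0972],[0,0,-0.0972],[0,0,-0.0972],[0,0,-0.0972],[0,0,-0.0972],[0,0,-0.0972],[0,0,-0.0972],[0,0,-0.0972],[0,0,-0.0972]]' --grip '[0,0,0,0,0,0,0,0,0,0]'

```text
t: 1.9
tool_pos: [0.474, 0.1321, 0.2902]
tool_rot: [-180.0, 0.1, -170.8]
contact_force: [1.4, -0.2, 0.9]
width: 0.0166
gripper_force: 0.0
```

```bash
cat >> h.py <<'E'
def wr(tag):
    s=r.sense(); im,d,ci=cap("wrist"); np.savez(f"{tag}.npz",im=im,d=d,**{k:np.array(v) for k,v in ci.items()})
    cv2.imwrite(f"pics/{tag}.png",im[:,:,::-1]); print(tag,"t",round(s["t"],2),"tcp",np.round(s["tool_pos"]*1000,1),np.round(s["tool_rot"],2),"F",np.round(s["contact_force"],1)); return im,cloud(d,ci,True),ci
E
python3 - <<'E'
from h import *
im,W,ci=wr("w1"); print(ci["vfov"],np.round(-np.array(ci["R"]).T@ci["t"],3),np.round(ci["R"],2).tolist())
for k in ("drainer","lip","drain_plate","cover_strip","strip_fin"):
    for l in r.look_for("wrist",k)[:1]: print(k,round(l["score"],2),np.round(l["bbox"]))
E
```

```text
w1 t 1.9 tcp [474.  132.1 290.2] [-1.8000e+02  7.0000e-02 -1.7083e+02] F [ 1.4 -0.2  0.9]
65.70646984690485 [0.401 0.119 0.447] [[-0.16, 0.99, -0.0], [0.95, 0.15, 0.27], [0.27, 0.04, -0.96]]
drainer 0.81 [117. 151. 141. 129.]
lip 0.62 [110. 194. 104.  25.]
drain_plate 0.74 [107. 135. 114.  81.]
cover_strip 0.7 [287. 175.  54. 102.]
strip_fin 0.59 [288. 173.  58. 103.]
```

View pics/w1.png

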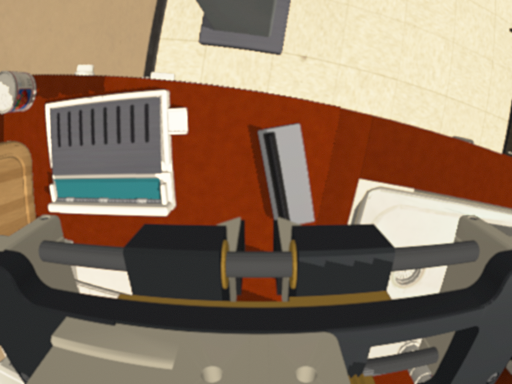

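The wrist picture shows the tray at (110,150), with the lip at (108,189), and the strip at (287,173) with its fin at (276,173).

```bash
cat > fit.py <<'E'
from h import *
from scipy.optimize import minimize
def fit(tag):
    z=np.load(tag+".npz"); W=cloud(z["d"],z,True); M=masks(z["im"]); X,Y,Z=W[...,0],W[...,1],W[...,2]
    near=(X>.36)&(X<.64)&(Y>.08)&(Y<.29)&(Z<.05); dr=(X>.36)&(X<.66)&(Y>-.26)&(Y<.05)&(Z<.06)
    print(tag,"table",np.nanmedian(Z[(np.abs(Z)<.02)&(X>.4)&(X<.6)&(Y>.03)&(Y<.07)]))
    for k,reg in (("teal",dr),("plate",dr),("grey",near),("dark",near)):
        m=M[k]&reg
        if m.sum()<50: continue
        m=big(m); P=W[m]; print(k,m.sum(),*rect(P),"z",np.round(np.percentile(P[:,2],[5,50,95])*1000,1))
    m=big((Z>.012)&dr&(z["im"].min(2)>150)); P=W[m]
    if len(P)>50: print("white",m.sum(),*rect(P))
    m=(Z>.043)&dr
    if m.sum()>50: P=W[big(m)]; print("wall",len(P),*rect(P),np.round(np.percentile(P[:,2],[50,95])*1000,1))
    m=(Z>.02)&near
    if m.sum()>50: P=W[big(m)]; print("fin",len(P),*rect(P),np.round(np.percentile(P[:,2],[50,95])*1000,1))
E
python3 -c "
from fit import *
fit('w1')"
```

```text
w1 table -0.0011152974140918681
teal 1906 [ 558.8 -109.2] [ 32.9 199.1] 8.94 z [29.6 31.  33. ]
plate 6912 [ 481.7 -134.4] [111.5 234.1] 9.05 z [21.3 25.9 29.9]
grey 2897 [503.4 180.8] [161.3  64.3] 19.86 z [1.4 2.9 4.3]
dark 818 [503.9 163. ] [140.4  14.7] 19.85 z [ 4.4 28.3 32.2]
white 3412 [ 502.6 -104.1] [183.6 257.9] 9.07
wall 1064 [ 587.8 -103.6] [ 14.8 226.8] 9.2 [49.1 50.8]
fin 600 [501.3 162.5] [135.1  10.1] 19.74 [30.3 32.4]
```

In the tool's units: -215 mm is -0.2867, -100 mm is -0.1333.

Call:
play_rows --slide '[[-0.0107,-0.0667,0],[-0.0213,-0.1333,0.0133],[-0.032,-0.2,0.0267],[-0.0427,-0.2667,0.0267],[-0.0427,-0.2867,0.0267],[-0.0427,-0.2867,0.0267]]' --twist '[[0,0,0],[0,0,0],[0,0,0],[0,0,0],[0,0,0],[0,0,0]]' --grip '[0,0,0,0,0,0]'

```text
t: 2.8
tool_pos: [0.5396, -0.0753, 0.2687]
tool_rot: [-180.0, -0.1, -171.0]
contact_force: [0.1, 0.9, 0.6]
width: 0.0
gripper_force: 0.0
```

```bash
python3 -c "
from fit import *
wr('w2');fit('w2')"
```

```text
w2 t 2.8 tcp [539.6 -75.3 268.7] [-1.7997e+02 -6.0000e-02 -1.7101e+02] F [0.1 0.9 0.6]
w2 table -0.0011812533161201185
teal 3222 [ 559.  -109.6] [ 32.5 201.4] 8.88 z [29.6 31.  33. ]
plate 11302 [ 479.6 -120.9] [112.1 211.1] 8.86 z [21.3 25.9 29.9]
grey 1367 [503.8 181.6] [162.4  66.4] 20.03 z [1.2 2.8 4.7]
dark 1108 [509.1 161.3] [146.4  10.1] 20.24 z [ 4.6 19.9 31.4]
white 2508 [ 566.1 -108. ] [ 61.6 229. ] 9.64
wall 1749 [ 588.3 -104.2] [ 14.1 227.8] 8.96 [49.2 50.8]
fin 679 [509.  163.5] [149.7   9.8] 19.3 [29.  32.1]
```

View pics/w2.png

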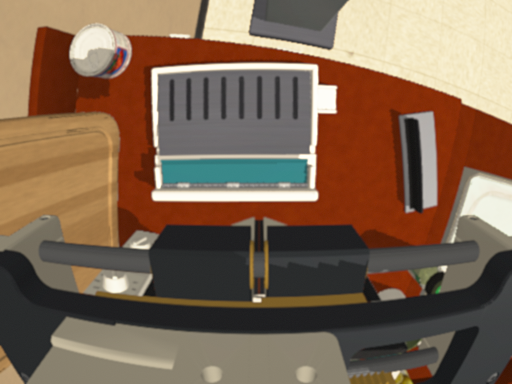

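The second view shows the lip at (235,171) and the plate at (235,115). It agrees with the first: tray origin ≈ (505,-117) mm, yaw 9.0°, rear edge ≈ 31 mm high. Next I press the plate.

In the tool's units: 238 mm is 0.3173, 235 mm is 0.3133.

Call:
play_rows --slide '[[0.036,-0.048,0.04],[0.036,-0.048,0.1],[0.036,-0.048,0.16],[0.036,-0.048,0.22],[0.036,-0.048,0.2667],[0.036,-0.048,0.2933],[0.036,-0.048,0.304],[0.036,-0.048,0.3093],[0.036,-0.048,0.3133],[0.036,-0.048,0.3173]]' --twist '[[0,0,0],[0,0,0],[0,0,0],[0,0,0],[0,0,0],[0,0,0],[0,0,0],[0,0,0],[0,0,0],[0,0,0]]' --grip '[0,0,0,0,0,0,0,0,0,0]'

```text
t: 3.85
tool_pos: [0.5197, -0.1125, 0.0326]
tool_rot: [-180.0, 0.1, -170.8]
contact_force: [-0.1, -0.3, 1.0]
width: 0.0006
gripper_force: 0.0
```

In the tool's units: 10 mm is 0.0133, 9 mm is 0.012.

Call:
play_rows --slide '[[0,0,0.0027],[0,0,0.0053],[0,0,0.0067],[0,0,0.008],[0,0,0.0093],[0,0,0.0107],[0,0,0.012],[0,0,0.0133],[0,0,0.0133]]' --twist '[[0,0,0],[0,0,0],[0,0,0],[0,0,0],[0,0,0],[0,0,0],[0,0,0],[0,0,0],[0,0,0]]' --grip '[0,0,0,0,0,0,0,0,0]'

```text
t: 4.75
tool_pos: [0.5191, -0.113, 0.0222]
tool_rot: [-180.0, 0.1, -170.8]
contact_force: [1.4, 1.7, 9.6]
width: 0.0002
gripper_force: 5.1
```

In the tool's units: 3 mm is 0.004, 2 mm is 0.0027.

Call:
play_rows --slide '[[0,0,0.0013],[0,0,0.0027],[0,0,0.004],[0,0,0.004],[0,0,0.004]]' --twist '[[0,0,0],[0,0,0],[0,0,0],[0,0,0],[0,0,0]]' --grip '[0,0,0,0,0]'

```text
t: 5.25
tool_pos: [0.5193, -0.113, 0.0218]
tool_rot: [-179.9, 0.1, -170.8]
contact_force: [-7.1, 3.0, 35.9]
width: 0.0006
gripper_force: 18.3
```

In the tool's units: -240 mm is -0.32, -230 mm is -0.3067.

Call:
play_rows --slide '[[0,0,-0.0067],[0,0,-0.0533],[0,0,-0.1133],[0.0133,0.0467,-0.1733],[0.0267,0.08,-0.24],[0.0267,0.1067,-0.3067],[0.0267,0.1067,-0.32],[0.0267,0.1067,-0.32]]' --twist '[[0,0,0],[0,0,0],[0,0,0],[0,0,0],[0,0,0],[0,0,0],[0,0,0],[0,0,0]]' --grip '[0,0,0,0,91,91,91,91]'

```text
t: 6.05
tool_pos: [0.487, -0.0362, 0.2619]
tool_rot: [-179.9, 0.3, -170.7]
contact_force: [0.4, -0.0, 0.2]
width: 0.0277
gripper_force: 0.0
```

```bash
python3 -c "
from fit import *
im,W,ci=wr('w3');fit('w3')
o=np.array([.505,-.1172]);u=np.array([.9877,.1564]);v=np.array([-.1564,.9877])
q=W[...,:2]-o; a=q@u*1000; b=q@v*1000; z=W[...,2]*1000
for lo in range(-96,100,4):
    m=(a>=lo)&(a<lo+4)&(np.abs(b)<90); 
    if m.sum(): print(lo,np.round(np.percentile(z[m],[5,50,95]),1),np.round(im[m].mean(0)),end=' | ')
for l in (-.6,):
    m=(a>45)&(a<65)&(z<45)&(z>25); print('lipwidth',np.nanpercentile(b[m&masks(im)['teal']],[0.5,99.5]))
    m=(a>-60)&(a<0)&(z>12)&(z<60); print('rim',np.nanpercentile(b[m],[.5,99.5]))
"
```

```text
w3 t 6.05 tcp [487.  -36.2 261.9] [-179.91    0.27 -170.73] F [ 0.4 -0.   0.2]
w3 table -0.001144833092615546
teal 2878 [ 558.6 -109.6] [ 34.  199.4] 9.37 z [29.7 31.  33.5]
plate 10422 [ 479.8 -122.3] [112.2 207.1] 9.13 z [19.6 20.9 22.2]
grey 2053 [503.3 180.7] [161.8  66.5] 18.96 z [1.4 2.8 4.3]
dark 885 [497.4 157. ] [122.7  13.7] 17.0 z [ 4.5 20.4 31.4]
white 3238 [ 483.8 -113. ] [170.1 261.2] 0.68
wall 471 [575.4 -23.5] [13.3 64.2] 8.9 [48.9 50.6]
fin 567 [496.6 159.5] [122.4   9.6] 19.65 [29.4 32.2]
-96 [-2.4 -0.9 19.9] [131.  97.  81.] | -92 [19.6 21.5 23.1] [250. 244. 230.] | -88 [12.  21.1 22.9] [247. 241. 227.] | -84 [11.3 20.4 22. ] [143. 136. 128.] | -80 [19.5 20.9 22.1] [107. 104. 105.] | -76 [19.7 21.  22.2] [102.  99. 101.] | -72 [19.5 21.1 22.3] [91. 89. 90.] | -68 [19.6 21.1 22.4] [91. 89. 90.] | -64 [19.5 21.  22.3] [92. 89. 90.] | -60 [19.7 20.9 22.5] [92. 89. 90.] | -56 [19.8 21.1 22.5] [91. 88. 89.] | -52 [19.7 21.  22.3] [92. 89. 90.] | -48 [19.8 21.  22.4] [92. 89. 90.] | -44 [ 21.4 345.3 365. ] [59. 57. 54.] | -40 [ 21.  344.1 368.2] [67. 65. 61.] | -36 [335.
[... 616 characters left out ...]
 106.] | 28 [19.7 20.9 22. ] [125. 120. 116.] | 32 [18.  19.4 20.6] [208. 195. 175.] | 36 [18.4 20.4 34.9] [150. 167. 155.] | 40 [18.9 31.3 33.3] [ 77. 134. 133.] | 44 [29.7 30.8 32.1] [ 56. 135. 137.] | 48 [29.5 30.8 32.1] [ 57. 135. 137.] | 52 [29.7 30.9 32. ] [ 57. 135. 137.] | 56 [29.7 30.7 32. ] [ 57. 135. 137.] | 60 [29.6 30.8 32.2] [ 56. 135. 137.] | 64 [29.6 30.8 32.1] [ 56. 135. 136.] | 68 [29.7 31.4 35. ] [ 95. 131. 129.] | 72 [33.1 34.8 36.6] [149. 145. 140.] | 76 [34. 42. 49.] [172. 163. 147.] | 80 [47.5 49.2 50.6] [246. 241. 229.] | 84 [48.1 49.7 50.8] [254. 253. 246.] | 88 [47.4 48.9 49.7] [252. 245. 227.] | lipwidth [-99.34276923  98.51952106]
rim [-263.30940194  265.70825363]
```

The plate now reads level over its whole depth (about 22 mm once the 1.1 mm offset is added). Now I go to the strip fin.

In the tool's units: 196 mm is 0.2613, 184 mm is 0.2453, -10.3 degrees is -0.0286.

Call:
play_rows --slide '[[-0.0173,0.0627,0],[-0.0347,0.1253,0],[-0.052,0.188,0.02],[-0.0667,0.2453,0.0533],[-0.0707,0.2613,0.1067],[-0.0707,0.2613,0.16],[-0.0707,0.2613,0.1867],[-0.0707,0.2613,0.1867]]' --twist '[[0,0,-0.0083],[0,0,-0.0167],[0,0,-0.025],[0,0,-0.0286],[0,0,-0.0286],[0,0,-0.0286],[0,0,-0.0286],[0,0,-0.0286]]' --grip '[91,91,91,91,91,91,91,91]'

```text
t: 6.9
tool_pos: [0.5022, 0.1624, 0.1128]
tool_rot: [180.0, -0.7, -160.5]
contact_force: [-0.3, -0.5, -0.2]
width: 0.0902
gripper_force: 0.0
```

```bash
python3 -c "
from fit import *
im,W,ci=wr('w4');fit('w4')"
```

```text
w4 t 6.9 tcp [502.2 162.4 112.8] [ 179.98   -0.7  -160.55] F [-0.3 -0.5 -0.2]
w4 table -0.0011162891391459807
teal 2228 [551.8 -65.7] [ 34.4 115.3] 9.03 z [29.8 31.  33.5]
plate 8626 [474.4 -94.2] [115.9 155. ] 8.95 z [19.7 20.9 22.1]
grey 6939 [493.8 177.4] [139.8  64.7] 19.92 z [1.7 2.9 4. ]
dark 2336 [501.2 162.1] [132.7  15.6] 19.89 z [ 4.5 27.8 32. ]
white 4343 [499.4 -82.3] [184.3 160.5] 8.97
wall 1186 [579.1 -47.3] [ 14.9 115. ] 8.57 [49.  50.5]
fin 1641 [496.1 160.7] [122.3  10.1] 19.81 [30.3 32.1]
```

View pics/w4.png

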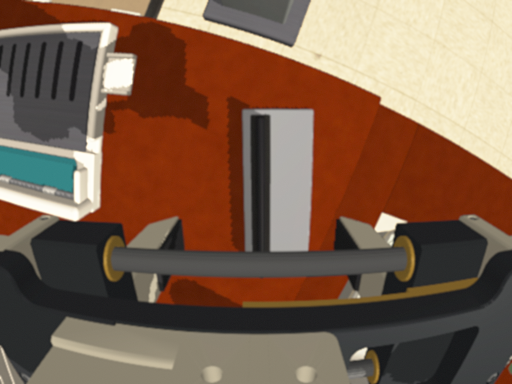

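The fingers straddle the fin, at column 260; the grasp point measures as (509,165) mm, yaw 19.8°.

Call:
play_rows --slide '[[0,0,0.0267],[0,0,0.0533],[0,0,0.0533]]' --twist '[[0,0,0],[0,0,0],[0,0,0]]' --grip '[91,91,91]'

```text
t: 7.25
tool_pos: [0.5057, 0.1635, 0.0772]
tool_rot: [-180.0, -0.2, -160.6]
contact_force: [-0.2, -0.0, 0.3]
width: 0.0905
gripper_force: 0.0
```

In the tool's units: 70 mm is 0.0933, 69 mm is 0.092.

Call:
play_rows --slide '[[-0.004,0,0.0333],[-0.004,0,0.064],[-0.004,0,0.0827],[-0.004,0,0.0893],[-0.004,0,0.092],[-0.004,0,0.0933],[-0.004,0,0.0933]]' --twist '[[0,0,0],[0,0,0],[0,0,0],[0,0,0],[0,0,0],[0,0,0],[0,0,0]]' --grip '[91,91,91,91,91,91,91]'

```text
t: 7.95
tool_pos: [0.5105, 0.1661, 0.0093]
tool_rot: [-180.0, 0.1, -160.5]
contact_force: [0.1, 1.1, 0.0]
width: 0.0913
gripper_force: 0.0
```

In the tool's units: 2.5 mm is 0.0033.

Call:
play_rows --slide '[[0,0,0.0033],[0,0,0.0033],[0,0,0.0033],[0,0,0.0033],[0,0,0.0033],[0,0,0.0033],[0,0,0.0033],[0,0,0.0033],[0,0,0.0033],[0,0,0.0033]]' --twist '[[0,0,0],[0,0,0],[0,0,0],[0,0,0],[0,0,0],[0,0,0],[0,0,0],[0,0,0],[0,0,0],[0,0,0]]' --grip '[91,5,5,5,5,5,5,5,5,5]'

```text
t: 8.95
tool_pos: [0.5098, 0.1658, 0.0059]
tool_rot: [180.0, -0.0, -160.5]
contact_force: [-1.0, -0.1, -0.3]
width: 0.0237
gripper_force: 0.0
```

Call:
play_rows --slide '[[0,0,0],[0,0,0],[0,0,0],[0,0,0]]' --twist '[[0,0,0],[0,0,0],[0,0,0],[0,0,0]]' --grip '[5,5,5,5]'

```text
t: 9.35
tool_pos: [0.5098, 0.1659, 0.0059]
tool_rot: [180.0, -0.0, -160.5]
contact_force: [-0.8, 0.1, -0.2]
width: 0.0101
gripper_force: 30.0
```

In the tool's units: -259 mm is -0.3453, 135 mm is 0.18, 64 degrees is 0.1778.

Call:
play_rows --slide '[[0,0,-0.0267],[0,0,-0.08],[0.0133,-0.0267,-0.1267],[0.0373,-0.072,-0.1267],[0.0613,-0.1173,-0.1267],[0.0853,-0.1627,-0.1267],[0.1093,-0.2093,-0.1267],[0.1333,-0.256,-0.1267],[0.1573,-0.3013,-0.1267],[0.18,-0.3453,-0.1267]]' --twist '[[0,0,0],[0,0,0],[0,0,0.0222],[0,0,0.0444],[0,0,0.0667],[0,0,0.0889],[0,0,0.1111],[0,0,0.1333],[0,0,0.1556],[0,0,0.1778]]' --grip '[5,5,5,5,5,5,5,5,5,5]'

```text
t: 10.35
tool_pos: [0.4682, -0.125, 0.101]
tool_rot: [-180.0, 0.0, 135.1]
contact_force: [0.7, 0.4, -1.5]
width: 0.0098
gripper_force: 30.0
```

In the tool's units: 36.5 degrees is 0.1014.

Call:
play_rows --slide '[[0,0,0],[0,0,0],[0,0,0],[0,0,0],[0,0,0],[0,0,0],[0,0,0]]' --twist '[[0,0,0.0222],[0,0,0.0444],[0,0,0.0667],[0,0,0.0889],[0,0,0.1014],[0,0,0.1014],[0,0,0.1014]]' --grip '[5,5,5,5,5,5,5]'

```text
t: 11.05
tool_pos: [0.4687, -0.1232, 0.1009]
tool_rot: [-180.0, -0.0, 99.1]
contact_force: [0.6, -0.2, -1.1]
width: 0.0099
gripper_force: 30.0
```

```bash
cat > st.py <<'E'
from h import *
o=np.array([.505,-.1172]);u=np.array([.9877,.1564]);v=np.array([-.1564,.9877])
def look(tag):
    im,W,ci=wr(tag); s=r.sense(); p=s["tool_pos"][:2]-o; print("tcp in drainer",np.round([p@u*1e3,p@v*1e3],1))
    q=W[...,:2]-o; D=np.dstack([q@u*1000,q@v*1000,W[...,2]*1000+1.1]); M=masks(im)
    zt=s["tool_pos"][2]*1000
    for k,lo,hi in (("grey",zt-12,zt+6),("dark",zt+3,zt+32)):
        m=M[k]&(D[...,2]>lo)&(D[...,2]<hi)&(np.abs(D[...,0])<110)&(np.abs(D[...,1])<110)
        if m.sum()>50: P=D[big(m)]; print(k,len(P),*rect(P/1000),"z",np.round(np.percentile(P[:,2],[5,50,95]),1),"x",np.round(np.percentile(P[:,0],[1,99]),1),"y",np.round(np.percentile(P[:,1],[.5,99.5]),1))
    m=M["teal"]&(D[...,2]>20)&(D[...,2]<60)
    if m.sum()>50: P=D[m]; print("teal",len(P),*rect(P/1000),np.round(np.percentile(P[:,2],[5,50,95]),1))
    return im,D
E
python3 -c "
from st import *
look('w5')"
```

```text
w5 t 11.05 tcp [ 468.7 -123.2  100.9] [-1.7998e+02 -1.0000e-02  9.9120e+01] F [ 0.6 -0.2 -1.1]
tcp in drainer [-36.7  -0.3]
grey 10615 [-21.8  41. ] [64.1 74.7] 0.11 z [ 97.8  98.9 100. ] x [-53.2   9.4] y [ 4.7 78.1]
dark 3166 [-38.2  35.5] [13.  74.2] 1.42 z [121.1 126.4 128.2] x [-43.2 -31.8] y [ 0.5 72.1]
teal 5542 [54.2 29.5] [141.4  34.8] 89.91 [30.9 32.1 34.8]
```

View pics/w5.png

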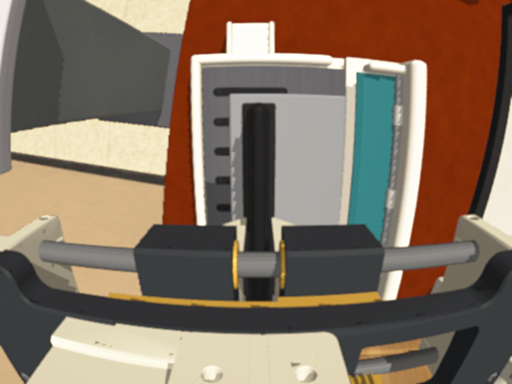

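The strip is held square over the plate, its thin edge at drainer x ≈ 10 and the lip ahead at column 373. I lower it in front of the lip.

In the tool's units: 71.5 mm is 0.0953, 71 mm is 0.0947.

Call:
play_rows --slide '[[0.0013,0,0.0333],[0.0013,0,0.06],[0.0013,0,0.08],[0.0013,0,0.0907],[0.0013,0,0.0947],[0.0013,0,0.0953],[0.0013,0,0.0953]]' --twist '[[0,0,0],[0,0,0],[0,0,0],[0,0,0],[0,0,0],[0,0,0],[0,0,0]]' --grip '[5,5,5,5,5,5,5]'

```text
t: 11.8
tool_pos: [0.4693, -0.1225, 0.03]
tool_rot: [179.9, 0.0, 99.0]
contact_force: [-0.4, 0.0, -1.1]
width: 0.0095
gripper_force: 30.0
```

```bash
python3 -c "
from st import *
look('w6')"
```

```text
w6 t 11.8 tcp [ 469.3 -122.5   30. ] [1.7995e+02 2.0000e-02 9.8980e+01] F [-0.4  0.  -1.1]
tcp in drainer [-36.    0.3]
grey 10823 [-23.5  41.3] [77.8 73.6] 89.99 z [26.8 28.  29.1] x [-52.4  12.4] y [ 4.9 79.5]
dark 3190 [-36.2  36.1] [75.1 13.1] 88.4 z [50.2 55.6 57.4] x [-42.7 -31.1] y [ 0.9 72.7]
teal 9124 [54.1 23.6] [153.9  35.7] 89.97 [30.9 32.  34.9]
```

In the tool's units: 35 mm is 0.0467, 1.2 mm is 0.0016.

Call:
play_rows --slide '[[0,0.0067,0.0007],[0,0.0133,0.0013],[0,0.02,0.0016],[0,0.0267,0.0016],[0,0.032,0.0016],[0,0.0373,0.0016],[0,0.0427,0.0016],[0,0.0467,0.0016],[0,0.0467,0.0016]]' --twist '[[0,0,0],[0,0,0],[0,0,0],[0,0,0],[0,0,0],[0,0,0],[0,0,0],[0,0,0],[0,0,0]]' --grip '[5,5,5,5,5,5,5,5,5]'

```text
t: 12.75
tool_pos: [0.5039, -0.1168, 0.0283]
tool_rot: [180.0, 0.0, 99.0]
contact_force: [-0.0, 0.4, -0.9]
width: 0.0095
gripper_force: 30.0
```

```bash
python3 -c "
from st import *
look('w7')"
```

```text
w7 t 12.75 tcp [ 503.9 -116.8   28.3] [179.98   0.    98.99] F [-0.   0.4 -0.9]
tcp in drainer [-1.5  0.6]
grey 8919 [10.2 57.7] [106.  58.] 88.07 z [24.8 26.3 27.4] x [-17.3  37.3] y [  5.7 104. ]
dark 3193 [-1.1 36.4] [74.9 13.2] 88.39 z [48.5 53.8 55.7] x [-7.8  4. ] y [ 1.1 73.4]
teal 9431 [54.3 49.4] [ 35.3 103.1] 0.18 [31.  32.1 35. ]
```

View pics/w7.png

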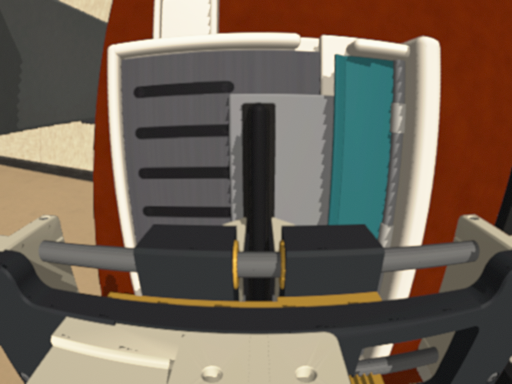

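The edge has entered under the lip (boundary at column ~332), with no force and the lip height unchanged. I continue to full depth, then press.

In the tool's units: 11 mm is 0.0147, 9 mm is 0.012.

Call:
play_rows --slide '[[0,0.004,0],[0,0.008,0],[0,0.012,0],[0,0.0147,0],[0,0.0147,0],[0,0.0147,0]]' --twist '[[0,0,0],[0,0,0],[0,0,0],[0,0,0],[0,0,0],[0,0,0]]' --grip '[5,5,5,5,5,5]'

```text
t: 13.4
tool_pos: [0.5141, -0.1152, 0.0282]
tool_rot: [-180.0, -0.0, 99.0]
contact_force: [0.7, 0.6, -1.5]
width: 0.0101
gripper_force: 30.0
```

In the tool's units: 1.8 mm is 0.0024, 1.5 mm is 0.002.

Call:
play_rows --slide '[[0,0,0.0007],[0,0,0.0013],[0,0,0.002],[0,0,0.0024],[0,0,0.0024],[0,0,0.0024]]' --twist '[[0,0,0],[0,0,0],[0,0,0],[0,0,0],[0,0,0],[0,0,0]]' --grip '[5,5,5,5,5,5]'

```text
t: 14.0
tool_pos: [0.5141, -0.1153, 0.0278]
tool_rot: [180.0, -0.0, 99.0]
contact_force: [-4.4, 1.3, 13.4]
width: 0.0096
gripper_force: 30.0
```

```bash
python3 -c "
from st import *
im,D=look('w8')
for y0 in range(0,100,20):
  for a in (12,24,48,60):
    m=(abs(D[...,0]-a)<4)&(abs(D[...,1]-y0-10)<8)&(D[...,2]<60)
    print((a,y0+10),np.round(np.median(D[...,2][m]),1) if m.sum()>5 else None,end=' ')
print(r.sense()['contact_force'],r.sense()['ft_torque'])"
```

```text
w8 t 14.0 tcp [ 514.1 -115.3   27.8] [ 1.800e+02 -2.000e-02  9.896e+01] F [-4.4  1.3 13.4]
tcp in drainer [9.3 0.5]
grey 6074 [14.7 57.8] [104.8  46.6] 87.56 z [24.  25.9 27. ] x [-7.1 36.9] y [  6.8 103.8]
dark 3197 [ 9.1 36.3] [75.1 13.2] 88.82 z [48.1 53.4 55.2] x [ 2.6 14.4] y [ 1.  73.3]
teal 9864 [54.1 53.9] [35.1 93.7] 0.03 [31.  32.1 35. ]
(12, 10) 52.6 (24, 10) 26.0 (48, 10) 31.9 (60, 10) 32.0 (12, 30) 52.6 (24, 30) 25.9 (48, 30) 32.0 (60, 30) 32.0 (12, 50) 52.9 (24, 50) 25.9 (48, 50) 32.0 (60, 50) 31.9 (12, 70) 49.6 (24, 70) 25.9 (48, 70) 32.0 (60, 70) 31.9 (12, 90) 22.0 (24, 90) 21.9 (48, 90) 32.0 (60, 90) 31.9 [-4.88652481  0.87412344 13.88053821] [ 0.13516269  1.11670332 -0.08093167]
```

```bash
python3 -c "
from rig import r
print(r.sign_off())"
```

```text
the job is handed in; nothing more can be done
None
```

The job is handed in: the plate was pressed level first, then the strip was slid about 20 mm under the lip, centred to about 1 mm, and is held by its fin and pressed flat with about 13 N. The lip did not move where the camera could see it, but the right half of the strip and lip was hidden by the gripper at the end.

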